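# Jug lid held at half-turn

### The job

Put the loose lid on the blue jug: lower its two lugs through the two gaps in the jug's rim until the lid lies flat on the rim, then twist it clockwise (seen from above) half of the way to its lock, to where the lid's grip bar lines up with the jug's handle and spout; do not go on to the lock click. A spring in the neck pushes the lid back, so finish while still gripping the lid and holding it flat and still in that half-open pouring position. Leave the frying pan and the rolling pin where they are.

Things in the scene. Friction and masses are not known exactly. Their poses are not given: they have to be found in the camera images.
- lid: Loose blue bayonet lid, about 160 g. Origin: centre of its plug's underside, z up. Plug 75 mm across, z 0 to 20 mm, lower edge bevelled; flange disc 114 mm across, z 20 to 26 mm; grip bar on top. White vent button (18 mm wide, to z 32 mm) on the flange at +x, not used; the lid fits either way round. Starts upright on its plug on the drainboard (board top at world z 12 mm), any yaw.
- lid_bar (a point): Point in the lid's straight grip bar, on the lid's axis, 50 mm above its origin, axes as the lid's. The bar is 64 mm long (lid x), 18 mm wide (lid y) and spans z 26 to 57 mm of the lid: pinch its long sides from above.
- lid_lug (a point): Outer end of one of the lid's two lugs, which stick out of the plug below the ends of the bar, along the lid's +x and -x, to 45 mm from the axis; each 14 mm wide, z 2 to 9 mm of the lid. This one is at +x, 5.5 mm above the lid's origin.
- jug: Blue plastic jug fixed upright on the drainboard by its rubber suction foot. Origin: centre of its underside, z up; +x points along its loop handle (to 110 mm from the axis, below z 143 mm), -x to the small spout (to 71 mm). 116 mm across, rim top at z 160 mm. Clockwise twist of the seated lid from the gaps: 45 degrees = half-turn (bar along jug x), lock nubs met from 58, lock click at 90.
- jug_mouth (a point): Centre of the jug's mouth at rim height, axes as the jug's. The rim is an inward ledge 8 mm thick with a round opening 80 mm across and two gaps. With the lid seated, flange on rim, the lid's origin lies 20 mm below this point and the lugs, turned clockwise, run under the ledge with 3 mm play in height.
- jug_gap (a point): Middle of one gap in the rim, at rim height, 46 mm from the jug's axis, 45 degrees counter-clockwise (from above) of the handle; the other gap is straight across. Each is 23 mm wide and reaches out to the neck's wall, 52 mm from the axis. The lid enters with its x axis along the line of the gaps; stops block twisting counter-clockwise from there.
- shutter (a joint): Grey sprung ring in the jug's neck that the lugs push clockwise. 0 rad at rest; it follows the lid after the first 6 degrees or so of twist: about 0.67 at the half-turn, 1.4 at the lock click, stop at 1.52. It pushes back with 0.05 N m at rest, 0.10 N m at the half-turn.
- pan: Aluminium frying pan, 220 mm across, 45 mm high, black handle along its +x to 280 mm from the centre, up to 66 mm high; origin at the centre of its underside. Bystander.
- rolling_pin: Wooden rolling pin lying on the board beyond the work, 48 mm thick, 396 mm long along its x axis; origin at the middle, underneath. Bystander.
Things that resemble listed ones, but are neither listed nor needed, are in the scene too. What is shaped like the lid but brown is not meant.

How it is judged (in metres and radians):
On the way:
1. the lid lies on the rim with its lugs down through the gaps, not yet twisted (z of lid in the frame of jug_mouth between -0.025 and -0.0155 m and horizontal distance between lid and jug_mouth below 0.005 m and angle between lid's own z axis and vertical below 0.07 rad and angle between the x axis of lid and the x axis of jug, either way round above 0.55 rad and value of joint shutter below 0.3 rad), for 0.1 s.
At the end, for the whole second after the job is handed in: Lid within 5 mm of the mouth's centre, at most 4.5 mm off the rim, tilted under 4 degrees, at rest; grip bar within 10 degrees of the jug's handle line; sprung ring between 0.42 and 0.95 rad; the fingers still grip the lid with over 3 N (z of lid in the frame of jug_mouth between -0.025 and -0.0155 m and horizontal distance between lid and jug_mouth below 0.005 m and angle between lid's own z axis and vertical below 0.07 rad and angle between the x axis of lid and the x axis of jug, either way round below 0.17 rad and value of joint shutter between 0.42 and 0.95 rad and contact force between the fingers and lid above 3 N and angular speed of lid below 0.15 rad/s and linear speed of lid below 0.02 m/s); the arm keeps its last pose, push and grip.
It fails at once if the lid is twisted on to its lock click (value of joint shutter above 1.38 rad).
It fails at once if the frying pan is moved more than 30 mm (distance of pan from where it was at the start of the episode above 0.03 m).
It fails at once if the rolling pin is moved more than 30 mm (distance of rolling_pin from where it was at the start of the episode above 0.03 m).
It also fails if it takes over 45 s, if anything falls off the work surface, if the arm or the gripper's body presses on something with over 40 N, if the wrist force passes 120 N, or if a joint passes its speed limit or range.

### The arm

A 6-joint arm with a two-finger parallel gripper is mounted at the origin on the work surface. World frame = base frame: x ahead of the robot, y to its left, z up, the work surface at z = 0. Lengths are in m, angles in degrees, forces in N, time in s.
With the tool pointing down it reaches from about 0.25 to 0.8 m from the base axis. Payload 8.5 kg.
Tool frame: the origin (TCP) lies at the very end of the fingers, on their centre line; the grasp point (between the pads) lies 19 mm behind it; z points along the fingers, y is the line along which they close (so a half turn about z gives the same grasp; the last joint's range is limited). The gripper opens to 85 mm and grips with 20 to 120 N. Pads are 22 mm wide; open, the fingers measure 114 mm over their backs; the gripper's body (76 mm by 85 mm) begins 54 mm behind the grasp point. The pads swing forward as they close: fully open they stand 13 mm farther back than shut.
Start: joints at [-71.906, 13.648, -0.773, 75.585, 0, 90], TCP at [0.163, -0.499, 0.231] pointing down, gripper open.
Joint ranges: [-152.45, 152.45], [-59.26, 108.67], [-65.41, 83.53], [-104.44, 129.93], [-82.83, 76.93], [-180, 180]. Speed limits (degrees/s): [127.2, 127.2, 159.86, 180, 180, 180].

### API

Orientations are given as [roll, pitch, yaw] about the fixed x, y, z axes, in that order (R = Rz(yaw) Ry(pitch) Rx(roll)).
In Python, from workcell import bot gives the robot as it stands. The module is installed in compiled form; this text tells all that it offers.
- The arm moves only by the tool servo_tool, never from a script. Its argument "rows" is a list of rows, each an object with "dp": the shift along the world's x, y, z in cm, a list of three; "rot": the turn, a rotation vector about the world's x, y, z in rad, a list of three; "claw": the opening, from 0 (shut) to 1 (fully open). A call has 1 to 20 rows; each row is the pose to reach, as a shift and turn from the pose commanded when the call began; what a row does not reach only later rows make up. A row lasts 1/10 s, in which the tool goes at most 50 mm and 8.59 degrees, less where a joint would pass 70% of its speed; a pose out of reach is approached as far as the arm can. A call with a gripper value outside its range is refused whole. The fingers move at their own pace and stop on an object; "squeeze" is the grip in N (left out, the last holds). Time passes only in rows, so rows that repeat a pose let the fingers close. It gives the time, the measured TCP pose, the force, the opening and the grip force at its end, in the units of the state.
- bot.state(): the state, without advancing time (a new reading comes with each control period).
- bot.get_image(name): name is "scene" or "side" or "wrist"; returns the picture (400x640x3 uint8, blue, green, red); there is no depth.
- bot.get_calibration(name): a dict with "fx", "fy", "cx", "cy" (pixels), "world_from_camera" (4x4, takes a point from camera to world coordinates); the wrist camera has in their place "mount" (4x4, takes a point from camera to tool coordinates, whose origin is the TCP and whose axes are the flange's). Camera axes: x right, y down, z forward; pixel columns grow to the right and rows downward; lengths in m; the calibration is good to about 2 mm. A picture is of the moment at which its call begins: read the wrist's pose just before it. get_calibration takes no time and is no camera call.
- bot.sign_off(): hands the job in; it is judged then, once.
Trained networks look in the newest picture that a camera, given by its name, has taken for a name from the list of things; names that differ only in an ending like _2 or _b are one class to them, and where a whole thing is asked for, a point or a joint stands for the part that bears it (a point fixed in the world has none). Each returns a list of dicts, best first, with "confidence" (0 to 1); they miss things now and then, are a little off and sometimes report something else, mostly with a low value. They report only what shows in the picture. A call takes as long as a camera call. They do not tell look-alikes from the thing itself.
- bot.spot_in(camera, target): "position" ([x, y, z] in m, in the coordinates of the camera as it stood for that picture, good to about 4 mm: the middle of the surface that is visible of it).
The state is a dict: "time_s": time; "joint_pos": joint angles; "dq": joint speeds; "tau": joint torques, N m; "tool_pos": TCP position; "tcp_rot": TCP orientation; "contact_force": force on the tool from outside, world axes, zero at the start; "ft_torque": the same for the moment, N m; "gripper_width": finger opening in m; "finger_force": force on a finger pad.
Only numpy, scipy, OpenCV 4.12 (cv2) and the standard library are available. Lean on these libraries where they do the work, as an engineer would, in place of code of your own. Each camera call takes 0.05 s, during which the arm holds its last target. There are 200 camera calls.

## Working session

There is one attempt and no reset: what is moved stays moved. The work goes in short steps, Python scripts to look and compute and a tool call to move; the robot and the scene stay as the last step left them, time stands still between calls to the robot, and variables do not carry over. Pictures are saved under pics/ and viewed, at most 10 in all, crops included, and the job is handed in when it is done.

Besides the shell and the picture viewer there is one more tool, called after ">>>" as name(argument=value, ...), one argument or row to a line, values as JSON. servo_tool: Moves the arm, as the interface text tells. Its arguments: {"type":"object","properties":{"rows":{"type":"array"},"squeeze":{"type":"number"}},"required":["rows"]}

```bash
mkdir -p pics; cat > h.py <<'E'
import numpy as np, cv2
from workcell import bot
from scipy.spatial.transform import Rotation as R
def T(cam, st=None):
    c=bot.get_calibration(cam)
    if 'mount' in c:
        st=st or bot.state(); M=np.eye(4); M[:3,:3]=R.from_euler('xyz',st['tcp_rot'],degrees=True).as_matrix(); M[:3,3]=st['tool_pos']
        return c, M@np.array(c['mount'])
    return c, np.array(c['world_from_camera'])
def pix(cam,p,CT=None):
    c,W=CT or T(cam); q=np.linalg.inv(W)@np.r_[p,1]; return c['fx']*q[0]/q[2]+c['cx'], c['fy']*q[1]/q[2]+c['cy']
def ray(cam,u,v,CT=None):
    c,W=CT or T(cam); d=W[:3,:3]@np.array([(u-c['cx'])/c['fx'],(v-c['cy'])/c['fy'],1]); return W[:3,3],d
def onz(cam,u,v,z,CT=None):
    o,d=ray(cam,u,v,CT); return o+d*(z-o[2])/d[2]
def tri(rays):
    A=0;b=0
    for o,d in rays:
        d=d/np.linalg.norm(d);P=np.eye(3)-np.outer(d,d);A=A+P;b=b+P@o
    x=np.linalg.solve(A,b); return x,[np.linalg.norm((np.eye(3)-np.outer(d,d)/(d@d))@(x-o)) for o,d in rays]
E
python3 - <<'E'
from h import *
np.set_printoptions(precision=4,suppress=True)
print(bot.state())
ims=[]
for cam in ["scene","side","wrist"]:
    CT=T(cam); im=bot.get_image(cam); cv2.imwrite(f'pics/{cam}0.png',im)
    for t in ["lid","lid_bar","lid_lug","jug","jug_mouth","jug_gap"]:
        for r in bot.spot_in(cam,t):
            p=np.array(r['position']); w=(CT[1]@np.r_[p,1])[:3]
            print(cam,t,round(r['confidence'],2),w,np.round(pix(cam,w,CT)))
E
```

```text
{'time_s': 0.0, 'joint_pos': array([-71.9051,  13.6818,  -0.8158,  75.5836,   0.002 ,  89.9993]), 'dq': array([ 0.0754,  0.0225,  0.0356, -0.0204, -0.1157, -0.0621]), 'tau': array([ -0.0014, -53.8774,  34.6441,   0.0183,  -0.0001,  -0.    ]), 'tool_pos': array([ 0.1629, -0.4987,  0.2307]), 'tcp_rot': array([-179.9188,   -0.002 ,   18.0956]), 'contact_force': array([1.0401, 0.2257, 0.4147]), 'ft_torque': array([ 0.0103,  0.0047, -0.0133]), 'finger_force': 0.0, 'gripper_width': 0.08548929619579394}
scene lid 0.81 [0.2137 0.3271 0.027 ] [372. 147.]
scene lid 0.75 [0.5268 0.1991 0.0416] [333. 221.]
scene lid_bar 0.69 [0.2168 0.3262 0.0344] [372. 146.]
scene lid_bar 0.6 [0.5307 0.1979 0.0313] [333. 225.]
scene lid_lug 0.84 [0.5282 0.1969 0.0411] [332. 222.]
scene lid_lug 0.57 [0.2162 0.3269 0.0207] [372. 149.]
scene jug 0.75 [ 0.5705 -0.1565  0.1186] [197. 216.]
scene jug_mouth 0.91 [ 0.5707 -0.1533  0.1211] [198. 216.]
side lid 0.84 [0.2021 0.3355 0.0263] [429. 303.]
side lid 0.7 [0.5212 0.2095 0.0398] [304. 238.]
side lid_bar 0.93 [0.202  0.3367 0.0257] [429. 303.]
side lid_bar 0.67 [0.5174 0.2044 0.0356] [306. 238.]
side lid_lug 0.89 [0.5151 0.202  0.0349] [308. 238.]
side lid_lug 0.75 [0.205  0.336  0.0264] [428. 303.]
side jug 0.95 [ 0.5303 -0.1187  0.1199] [329. 144.]
side jug_mouth 0.91 [ 0.5314 -0.1241  0.1203] [329. 143.]
side jug_gap 0.87 [ 0.5365 -0.1185  0.118 ] [327. 144.]
side jug_gap 0.64 [0.5172 0.2044 0.0335] [307. 239.]
```

View pics/scene0.png

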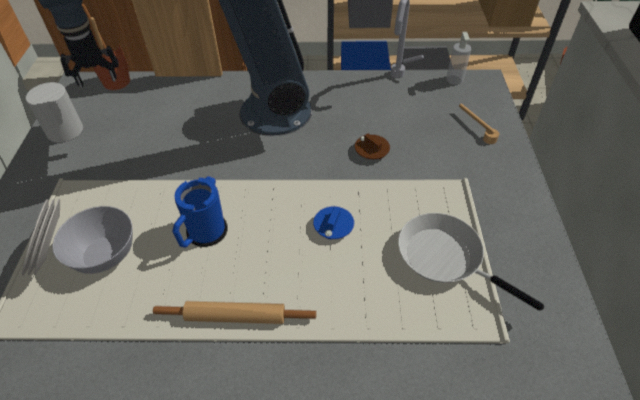

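View pics/side0.png

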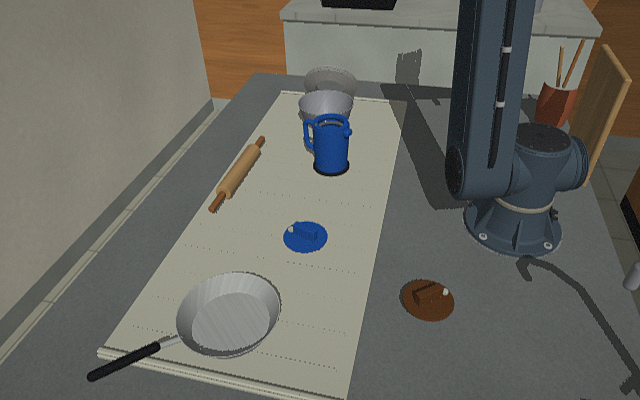

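The scene picture shows the blue lid at (333,222) with its white button at (329,234), and the look-alike brown lid at (372,147). The blue jug is at (200,212) with its handle towards (183,235) and spout towards (210,183), and the white mug at (55,110) is not needed. In the side picture the blue lid is at (305,237), the brown one at (428,300) and the jug at (330,145). I choose the blue lid and the blue jug.

```bash
python3 - <<'E'
from h import *
np.set_printoptions(precision=4,suppress=True)
c=bot.get_calibration('wrist');print(c)
a=cv2.resize(cv2.imread('pics/side0.png')[200:275,255:355],(400,300),interpolation=2)
b=cv2.resize(cv2.imread('pics/side0.png')[100:190,285:385],(400,300),interpolation=2)
d=cv2.resize(cv2.imread('pics/scene0.png')[190:250,293:373],(400,300),interpolation=2)
e=cv2.resize(cv2.imread('pics/scene0.png')[170:250,160:240],(400,300),interpolation=2)
cv2.imwrite('pics/crops.png',np.vstack([np.hstack([a,b]),np.hstack([d,e])]))
E
```

```text
{'fx': 354.0836245012137, 'fy': 354.0836245012137, 'cx': 321.1599840601882, 'cy': 204.15598414820732, 'mount': array([[ 0.0013, -0.9583, -0.2859,  0.0721],
       [ 1.    ,  0.0014, -0.    , -0.0011],
       [ 0.0004, -0.2859,  0.9583, -0.1441],
       [ 0.    ,  0.    ,  0.    ,  1.    ]])}
```

View pics/crops.png

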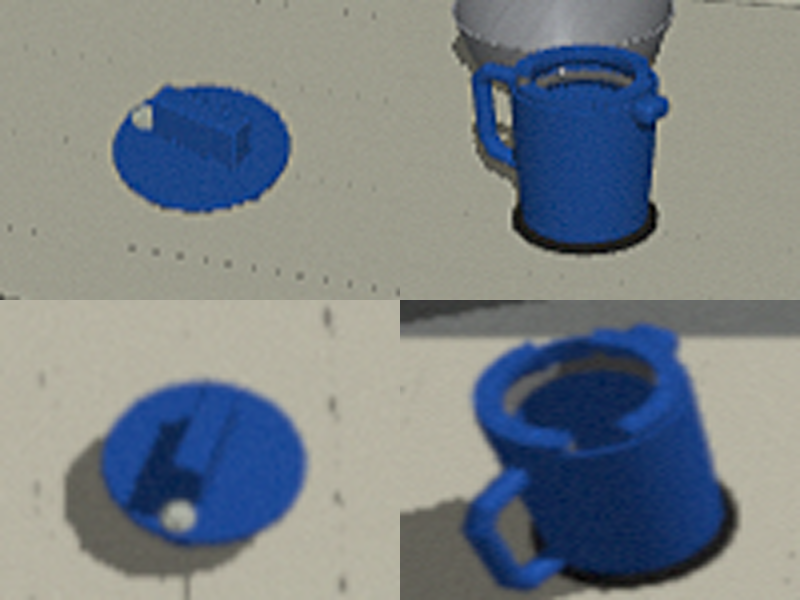

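The crops show a blue lid with its button at the left end of the bar in side and at the near end in scene. They also show the jug's rim with its gaps, the handle and the spout. The choice holds, so I move over the jug on the way to the lid.

>>> servo_tool(
  rows=[
    {"dp": [2, 0, 5], "rot": [0, 0, 0], "claw": 1},
    {"dp": [5, 3, 9], "rot": [0, 0, 0], "claw": 1},
    {"dp": [40, 34, 10], "rot": [0, 0, 0], "claw": 1},
    {"dp": [40, 34, 10], "rot": [0, 0, 0], "claw": 1},
    {"dp": [40, 34, 10], "rot": [0, 0, 0], "claw": 1},
    {"dp": [40, 34, 10], "rot": [0, 0, 0], "claw": 1},
    {"dp": [40, 34, 10], "rot": [0, 0, 0], "claw": 1},
    {"dp": [40, 34, 10], "rot": [0, 0, 0], "claw": 1},
    {"dp": [40, 34, 10], "rot": [0, 0, 0], "claw": 1},
    {"dp": [40, 34, 10], "rot": [0, 0, 0], "claw": 1},
    {"dp": [40, 34, 10], "rot": [0, 0, 0], "claw": 1},
    {"dp": [40, 34, 10], "rot": [0, 0, 0], "claw": 1},
    {"dp": [40, 34, 10], "rot": [0, 0, 0], "claw": 1},
    {"dp": [40, 34, 10], "rot": [0, 0, 0], "claw": 1},
    {"dp": [40, 34, 10], "rot": [0, 0, 0], "claw": 1},
    {"dp": [40, 34, 10], "rot": [0, 0, 0], "claw": 1},
  ],
)

```text
time_s: 2.65
tool_pos: [0.5622, -0.1599, 0.3316]
tcp_rot: [180.0, -0.0, 18.0]
contact_force: [0.3, 0.7, 0.5]
gripper_width: 0.0853
finger_force: 0.0
```

```bash
cat > look.py <<'E'
from h import *
import sys, pickle
np.set_printoptions(precision=4,suppress=True)
n=sys.argv[1]; st=bot.state(); CT=T('wrist',st); im=bot.get_image('wrist'); cv2.imwrite(f'pics/{n}.png',im); pickle.dump(CT,open(f'{n}.pkl','wb'))
print(st['joint_pos'],st['tool_pos'],st['tcp_rot'])
for t in sys.argv[2:]:
    for r in bot.spot_in('wrist',t):
        p=np.array(r['position']); w=(CT[1]@np.r_[p,1])[:3]
        print(t,round(r['confidence'],2),w,np.round(pix('wrist',w,CT)))
E
python3 look.py j1 jug jug_mouth jug_gap
```

```text
[-15.8759  19.3516  21.8239  92.4604  -0.001  146.1156] [ 0.5622 -0.1599  0.3316] [179.9926  -0.0094  18.0086]
jug_mouth 0.58 [ 0.5249 -0.1631  0.1486] [313. 215.]
jug_gap 0.72 [ 0.5247 -0.1591  0.1487] [310. 214.]
```

View pics/j1.png

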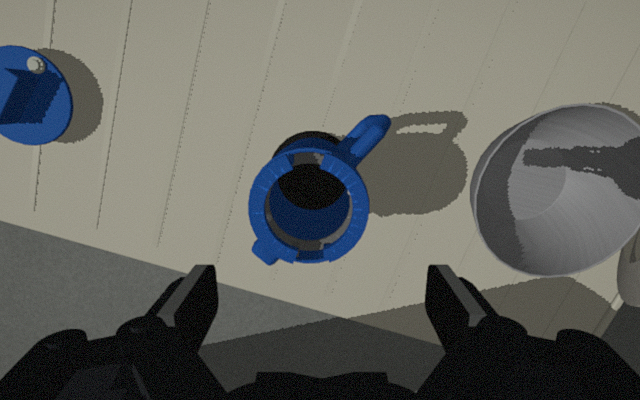

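The wrist picture shows the jug's rim circle centred near (309,206), with gaps at about (304,158) and (325,247). The handle points to (380,120) and the spout to (265,252). The lid's button is at (36,64). Next I take a second view from midway.

>>> servo_tool(
  rows=[
    {"dp": [2, 18, 0], "rot": [0, 0, 0], "claw": 1},
    {"dp": [2, 18, 0], "rot": [0, 0, 0], "claw": 1},
    {"dp": [2, 18, 0], "rot": [0, 0, 0], "claw": 1},
    {"dp": [2, 18, 0], "rot": [0, 0, 0], "claw": 1},
    {"dp": [2, 18, 0], "rot": [0, 0, 0], "claw": 1},
    {"dp": [2, 18, 0], "rot": [0, 0, 0], "claw": 1},
    {"dp": [2, 18, 0], "rot": [0, 0, 0], "claw": 1},
  ],
)

```text
time_s: 3.55
tool_pos: [0.5829, 0.0201, 0.3314]
tcp_rot: [180.0, 0.0, 18.0]
contact_force: [0.1, -0.2, 0.5]
gripper_width: 0.0853
finger_force: 0.0
```

```bash
python3 look.py m1 jug jug_mouth jug_gap lid lid_bar lid_lug
```

```text
[  1.9836  19.2213  21.5931  92.3714  -0.0088 163.9345] [0.5829 0.0201 0.3314] [179.9915   0.0021  18.0491]
jug 0.79 [ 0.5587 -0.1592  0.1313] [477. 248.]
jug_mouth 0.93 [ 0.5614 -0.1618  0.1326] [481. 247.]
jug_gap 0.66 [ 0.558  -0.1611  0.1333] [479. 250.]
jug_gap 0.55 [ 0.5505 -0.198   0.151 ] [516. 274.]
lid 0.88 [0.53   0.1951 0.0401] [174. 156.]
lid 0.7 [0.2296 0.3326 0.0262] [ 45. 319.]
lid_bar 0.98 [0.5229 0.1924 0.0411] [175. 162.]
lid_bar 0.71 [0.2266 0.3337 0.0282] [ 43. 322.]
lid_bar 0.19 [0.6118 0.4082 0.0182] [16. 31.]
lid_lug 0.92 [0.2298 0.3349 0.0299] [ 41. 320.]
lid_lug 0.61 [0.5274 0.1932 0.042 ] [174. 159.]
```

>>> servo_tool(
  rows=[
    {"dp": [-2, 20, -4], "rot": [0, 0, 0], "claw": 1},
    {"dp": [-2, 20, -4], "rot": [0, 0, 0], "claw": 1},
    {"dp": [-2, 20, -4], "rot": [0, 0, 0], "claw": 1},
    {"dp": [-2, 20, -4], "rot": [0, 0, 0], "claw": 1},
    {"dp": [-2, 20, -4], "rot": [0, 0, 0], "claw": 1},
    {"dp": [-2, 20, -4], "rot": [0, 0, 0], "claw": 1},
    {"dp": [-2, 20, -4], "rot": [0, 0, 0], "claw": 1},
  ],
)

```text
time_s: 4.6
tool_pos: [0.5685, 0.2054, 0.2916]
tcp_rot: [-179.3, -0.0, 19.6]
contact_force: [0.3, 0.9, 0.7]
gripper_width: 0.0854
finger_force: 0.0
```

```bash
python3 look.py l1 lid lid_bar lid_lug; python3 -c "
import cv2,numpy as np
a=cv2.imread('pics/m1.png');b=cv2.imread('pics/l1.png')
cv2.imwrite('pics/ml.png',np.vstack([a[20:320],b[20:320]]))"
```

```text
[ 19.5045  21.2556  18.8886  87.6289   0.7135 179.9454] [0.5685 0.2054 0.2916] [-179.2865   -0.0048   19.5591]
lid 0.79 [0.5271 0.2033 0.0403] [315. 199.]
lid_bar 0.56 [0.5249 0.2007 0.0385] [316. 201.]
lid_lug 0.63 [0.5283 0.2019 0.0385] [316. 198.]
```

View pics/ml.png

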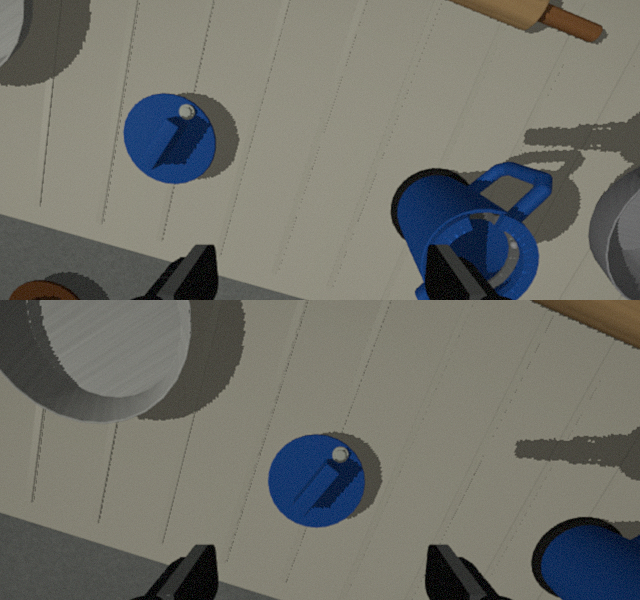

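In the midway view (upper half) the lid is at (170,138), its button at (187,112) and the jug's rim at (481,268). In the view over the lid (lower half) the flange is centred near (317,180) and the button is at (340,155). I fit circles to both things from both views.

```bash
cat > fit.py <<'E'
from h import *
import pickle
np.set_printoptions(precision=4,suppress=True)
def load(n): return cv2.imread(f'pics/{n}.png'),pickle.load(open(f'{n}.pkl','rb'))
def plane(uv,z,CT):
    c,W=CT; d=np.c_[(uv[:,0]-c['cx'])/c['fx'],(uv[:,1]-c['cy'])/c['fy'],np.ones(len(uv))]@W[:3,:3].T
    o=W[:3,3]; return (o+d*((z-o[2])/d[:,2])[:,None])[:,:2]
def blue(im,lo=60):
    h=cv2.cvtColor(im,cv2.COLOR_BGR2HSV); return cv2.inRange(h,(100,130,lo),(125,255,255))
def comp(m,u,v):
    n,l,s,c=cv2.connectedComponentsWithStats(m); k=min(range(1,n),key=lambda i:(np.hypot(*(c[i]-[u,v]))if s[i,4]>300 else 1e9)); return (l==k).astype(np.uint8)
def ransac(P,tol=.0012,rmin=.05,rmax=.065):
    rng=np.random.default_rng(0);best=(0,)
    def cf(Q):
        x=np.linalg.lstsq(np.c_[2*Q,np.ones(len(Q))],(Q**2).sum(1),rcond=None)[0]; return x[:2],np.sqrt(max(x[2]+x[:2]@x[:2],0))
    for _ in range(1500):
        c,r=cf(P[rng.choice(len(P),3,False)])
        if not rmin<r<rmax: continue
        i=abs(np.hypot(*(P-c).T)-r)<tol
        if i.sum()>best[0]: best=(i.sum(),i)
    c,r=cf(P[best[1]]); return c,r,best[0]/len(P)
def outline(m): 
    c=max(cv2.findContours(m,cv2.RETR_EXTERNAL,cv2.CHAIN_APPROX_NONE)[0],key=len); return c[:,0].astype(float)
E
python3 - <<'E'
from fit import *
for z in (.034,.038,.042):
    for n,u,v in (('m1',170,158),('l1',317,200)):
        im,CT=load(n); print('lid',z,n,*ransac(plane(outline(comp(blue(im),u,v)),z,CT)))
for n,u,v in (('m1',187,132),('l1',340,175)):
    im,CT=load(n); s=im[v-15:v+15,u-15:u+15].astype(int); m=(s[...,2]>.62*s[...,0])&(s[...,2]>110)
    ys,xs=np.nonzero(m); w=[xs.mean()+u-15,ys.mean()+v-15]; print('button',w,m.sum(),onz('wrist',*w,.044,CT))
for z in (.167,.172,.177):
    for n,u,v in (('j1',309,206),('m1',470,240)):
        im,CT=load(n); m=comp(blue(im),u,v); cv2.imwrite(f'pics/mask_{n}.png',m*255)
        print('jug',z,n,*ransac(plane(outline(m),z,CT)))
im,CT=load('j1')
for n,(u,v) in dict(handle=(380,120),spout=(265,252)).items(): print(n,onz('wrist',u,v,.15,CT))
for n,(u,v) in dict(g1=(304,158),g2=(325,247)).items(): print(n,onz('wrist',u,v,.172,CT))
a=cv2.imread('pics/j1.png')[130:280,230:390];b=cv2.imread('pics/l1.png')[140:260,250:390]
cv2.imwrite('pics/zoom.png',np.vstack([cv2.resize(a,(640,300*2),interpolation=2)[:600]]))
E
```

```text
lid 0.034 m1 [0.5219 0.2016] 0.05611059381042957 0.9922779922779923
lid 0.034 l1 [0.5223 0.2   ] 0.05615950538230472 0.9428571428571428
lid 0.038 m1 [0.5231 0.2002] 0.055596221634130596 0.9961389961389961
lid 0.038 l1 [0.5235 0.2003] 0.05560035008678406 0.9428571428571428
lid 0.042 m1 [0.5243 0.1988] 0.05508792816129444 0.9961389961389961
lid 0.042 l1 [0.5246 0.2006] 0.05504119479126237 0.9428571428571428
button [np.float64(185.24193548387098), np.float64(130.26612903225805)] 124 [0.5658 0.187  0.044 ]
button [np.float64(339.0), np.float64(173.2923076923077)] 130 [0.5658 0.1877 0.044 ]
jug 0.167 j1 [ 0.5353 -0.1553] 0.05468980755184713 0.4575892857142857
jug 0.167 m1 [ 0.5316 -0.1533] 0.05993522361149729 0.11759425493716337
jug 0.172 j1 [ 0.5368 -0.155 ] 0.053813469422370426 0.46205357142857145
jug 0.172 m1 [ 0.5336 -0.1501] 0.05892178935523377 0.118491921005386
jug 0.177 j1 [ 0.5386 -0.1546] 0.05291996303971489 0.46651785714285715
jug 0.177 m1 [ 0.5356 -0.1469] 0.057951125272914246 0.118491921005386
handle [ 0.6293 -0.1924  0.15  ]
spout [ 0.4731 -0.1288  0.15  ]
g1 [ 0.5792 -0.1377  0.172 ]
g2 [ 0.5059 -0.1809  0.172 ]
```

View pics/zoom.png

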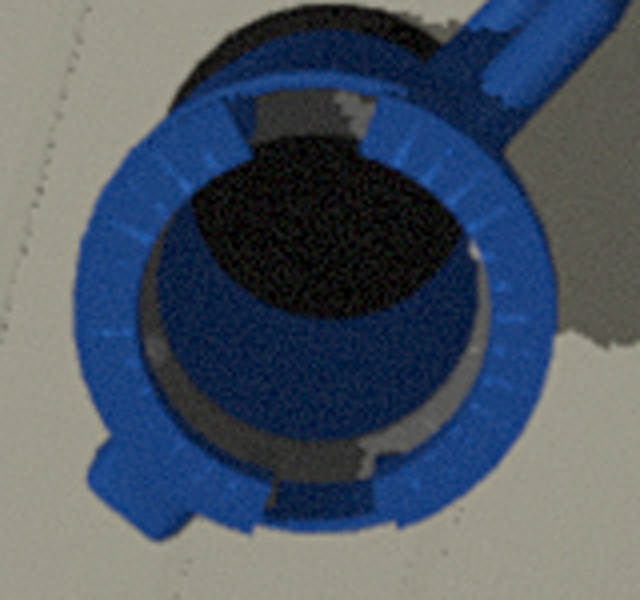

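The zoom shows the rim as a bright ring centred near pixel (309,205) in the full picture. The upper gap spans zoom (248..372, 110) and the lower gap (270..380, 500), with the handle to the upper right and the spout to the lower left. Now I fit the ring, its opening and the gap angles.

```bash
cat > jug.py <<'E'
from fit import *
import sys
from scipy.ndimage import map_coordinates
def ring(n,z,c0,verbose=1):
    im,CT=load(n); g=cv2.GaussianBlur(im,(3,3),0)[...,0].astype(float)
    C,W=CT
    def samp(c,r,th):
        p=np.stack([c[0]+r*np.cos(th),c[1]+r*np.sin(th),np.full_like(th,z),np.ones_like(th)],-1)@np.linalg.inv(W).T
        u=C['fx']*p[...,0]/p[...,2]+C['cx'];v=C['fy']*p[...,1]/p[...,2]+C['cy']; return map_coordinates(g,[v,u],order=1)
    c=np.array(c0); th=np.deg2rad(np.arange(0,360,1.))
    for it in range(4):
        rr=np.arange(.030,.048,.0003); I=samp(c,*np.broadcast_arrays(rr[None],th[:,None])) # inner: dark->bright
        k=np.diff(I,axis=1).argmax(1); q=np.diff(I,axis=1).max(1); P=np.c_[c[0]+rr[k]*np.cos(th),c[1]+rr[k]*np.sin(th)][q>4]
        c,r,f=ransac(P,.001,.033,.045)
    prof=samp(c,np.full(720,r*1.11),np.deg2rad(np.arange(0,360,.5)))
    return c,r,f,prof
if __name__=='__main__':
    for z in (.164,.172,.180):
        c,r,f,prof=ring(sys.argv[1],z,[float(sys.argv[2]),float(sys.argv[3])]); t=.5*(np.percentile(prof,10)+np.percentile(prof,80))
        d=prof<t; e=np.nonzero(d!=np.roll(d,1))[0]/2; print(z,c,r,f,'edges',e)
E
python3 jug.py j1 .537 -.155
```

```text
0.164 [ 0.532  -0.1557] 0.040890215686015224 0.8607594936708861 edges [  4.   37.5 183.  216. ]
0.172 [ 0.5346 -0.1553] 0.0398373405526198 0.8168168168168168 edges [  4.   37.5 183.  216. ]
0.18 [ 0.5371 -0.1548] 0.03877229306623513 0.8035190615835777 edges [  4.   37.5 183.  216. ]
```

The opening's radius comes out at 39.8 mm for z 0.172 (given: 40), and the gap axis lies at about 20° (handle at about -25°). The lid's centre is (0.523,0.200) and its yaw is -17°, so I take it with tool yaw about 163.

>>> servo_tool(
  rows=[
    {"dp": [-4.5, -0.5, -12], "rot": [0, 0, 2.5], "claw": 1},
    {"dp": [-4.5, -0.5, -12], "rot": [0, 0, 2.5], "claw": 1},
    {"dp": [-4.5, -0.5, -12], "rot": [0, 0, 2.5], "claw": 1},
    {"dp": [-4.5, -0.5, -12], "rot": [0, 0, 2.5], "claw": 1},
    {"dp": [-4.5, -0.5, -12], "rot": [0, 0, 2.5], "claw": 1},
    {"dp": [-4.5, -0.5, -12], "rot": [0, 0, 2.5], "claw": 1},
    {"dp": [-4.5, -0.5, -12], "rot": [0, 0, 2.5], "claw": 1},
    {"dp": [-4.5, -0.5, -12], "rot": [0, 0, 2.5], "claw": 1},
    {"dp": [-4.5, -0.5, -12], "rot": [0, 0, 2.5], "claw": 1},
    {"dp": [-4.5, -0.5, -12], "rot": [0, 0, 2.5], "claw": 1},
    {"dp": [-4.5, -0.5, -12], "rot": [0, 0, 2.5], "claw": 1},
    {"dp": [-4.5, -0.5, -12], "rot": [0, 0, 2.5], "claw": 1},
    {"dp": [-4.5, -0.5, -12], "rot": [0, 0, 2.5], "claw": 1},
    {"dp": [-4.5, -0.5, -12], "rot": [0, 0, 2.5], "claw": 1},
    {"dp": [-4.5, -0.5, -12], "rot": [0, 0, 2.5], "claw": 1},
    {"dp": [-4.5, -0.5, -12], "rot": [0, 0, 2.5], "claw": 1},
    {"dp": [-4.5, -0.5, -12], "rot": [0, 0, 2.5], "claw": 1},
    {"dp": [-4.5, -0.5, -12], "rot": [0, 0, 2.5], "claw": 1},
    {"dp": [-4.5, -0.5, -12], "rot": [0, 0, 2.5], "claw": 1},
  ],
)

```text
time_s: 6.7
tool_pos: [0.5235, 0.2008, 0.1715]
tcp_rot: [-179.3, 0.0, 162.6]
contact_force: [0.7, 0.0, 0.7]
gripper_width: 0.0852
finger_force: 0.0
```

```bash
python3 look.py l2 lid lid_bar; python3 - <<'E'
from fit import *
im,CT=load('l2')
u,v=pix('wrist',[.5233,.2002,.038],CT); print(u,v)
for z in (.034,.038,.042): print(*ransac(plane(outline(comp(blue(im),u,v)),z,CT)))
h=im.astype(int)
u,v=map(int,pix('wrist',[.5658,.1875,.044],CT)); print(u,v)
s=h[v-30:v+30,u-30:u+30]; m=(s[...,2]>.62*s[...,0])&(s[...,2]>110); n,l,st,c=cv2.connectedComponentsWithStats(m.astype(np.uint8))
for i in range(1,n):
    if st[i,4]>60: w=c[i]+[u-30,v-30]; print(st[i,4],w,onz('wrist',*w,.044,CT))
E
```

```text
[21.3026 18.9026 -2.2338 69.2972 -0.5841 38.6644] [0.5235 0.2008 0.1715] [-179.2731    0.0264  162.6406]
lid 0.79 [0.517  0.2015 0.041 ] [321. 187.]
lid_bar 0.94 [0.5165 0.2037 0.0434] [323. 186.]
321.7321698196215 193.64800521629715
[0.5238 0.2001] 0.05670364653826518 1.0
[0.5228 0.2005] 0.05589824644061964 1.0
[0.5219 0.2008] 0.05509284634297864 1.0
322 247
159 [321.7673 249.3522] [0.5676 0.1865 0.044 ]
1161 [323.1335 266.702 ] [0.5831 0.1829 0.044 ]
```

View pics/l2.png

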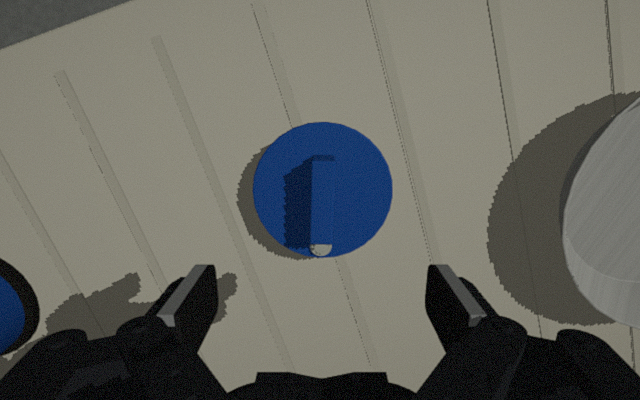

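The fresh view shows the lid's flange centred at (322,190), with the bar upright in the picture at (320,205) and the button at (321,249). The tool is centred and square to the bar, so I remove the 0.7° tilt, go down and grip.

>>> servo_tool(
  rows=[
    {"dp": [-0.05, -0.05, -4], "rot": [0.012, -0.004, 0], "claw": 1},
    {"dp": [-0.05, -0.05, -8], "rot": [0.012, -0.004, 0], "claw": 1},
    {"dp": [-0.05, -0.05, -11], "rot": [0.012, -0.004, 0], "claw": 1},
    {"dp": [-0.05, -0.05, -12.7], "rot": [0.012, -0.004, 0], "claw": 1},
    {"dp": [-0.05, -0.05, -12.7], "rot": [0.012, -0.004, 0], "claw": 1},
    {"dp": [-0.05, -0.05, -12.7], "rot": [0.012, -0.004, 0], "claw": 0},
    {"dp": [-0.05, -0.05, -12.7], "rot": [0.012, -0.004, 0], "claw": 0},
    {"dp": [-0.05, -0.05, -12.7], "rot": [0.012, -0.004, 0], "claw": 0},
    {"dp": [-0.05, -0.05, -12.7], "rot": [0.012, -0.004, 0], "claw": 0},
    {"dp": [-0.05, -0.05, -12.7], "rot": [0.012, -0.004, 0], "claw": 0},
    {"dp": [-0.05, -0.05, -12.7], "rot": [0.012, -0.004, 0], "claw": 0},
    {"dp": [-0.05, -0.05, -12.7], "rot": [0.012, -0.004, 0], "claw": 0},
  ],
  squeeze=50,
)

```text
time_s: 8.05
tool_pos: [0.5231, 0.2008, 0.045]
tcp_rot: [180.0, 0.1, 162.9]
contact_force: [-0.9, -1.6, 7.1]
gripper_width: 0.017
finger_force: 49.4
```

>>> servo_tool(
  rows=[
    {"dp": [0, 0, 4], "rot": [0, 0, 0], "claw": 0},
    {"dp": [0, 0, 8], "rot": [0, 0, 0], "claw": 0},
    {"dp": [0, -1, 13], "rot": [0, 0, 0], "claw": 0},
    {"dp": [1, -5, 17], "rot": [0, 0, 0], "claw": 0},
    {"dp": [1, -8, 21], "rot": [0, 0, 0], "claw": 0},
    {"dp": [1, -11, 25], "rot": [0, 0, 0], "claw": 0},
    {"dp": [1, -15, 28], "rot": [0, 0, 0], "claw": 0},
    {"dp": [1, -18, 30], "rot": [0, 0, 0], "claw": 0},
    {"dp": [1, -20, 30], "rot": [0, 0, 0], "claw": 0},
    {"dp": [1, -20, 30], "rot": [0, 0, 0], "claw": 0},
    {"dp": [1, -20, 30], "rot": [0, 0, 0], "claw": 0},
    {"dp": [1, -20, 30], "rot": [0, 0, 0], "claw": 0},
  ],
)

```text
time_s: 9.25
tool_pos: [0.5325, 0.0014, 0.3437]
tcp_rot: [-180.0, -0.0, 162.9]
contact_force: [0.2, 0.6, -3.0]
gripper_width: 0.0169
finger_force: 49.3
```

```bash
python3 look.py j2 jug_mouth jug_gap lid_bar; python3 jug.py j2 .535 -.155
```

```text
[ 0.1536 13.9297 15.9039 92.0209 -0.0055 17.2546] [0.5325 0.0014 0.3437] [-179.9809   -0.043   162.899 ]
jug_mouth 0.75 [ 0.5346 -0.184   0.1483] [148. 231.]
jug_gap 0.79 [ 0.5309 -0.182   0.1529] [146. 229.]
lid_bar 0.92 [0.5094 0.0067 0.3402] [316. 218.]
0.164 [ 0.5376 -0.1605] 0.04103081651474156 0.6434426229508197 edges [ 28.5 183.  198.5 295.5]
0.172 [ 0.5357 -0.1562] 0.03995869967014437 0.6465863453815262 edges [ 29.5  93.   94.5 182.5 198.  296. ]
0.18 [ 0.5339 -0.1515] 0.03905830157000135 0.6334661354581673 edges [ 28.5  93.5  94.  182.5 198.5 296. ]
```

View pics/j2.png

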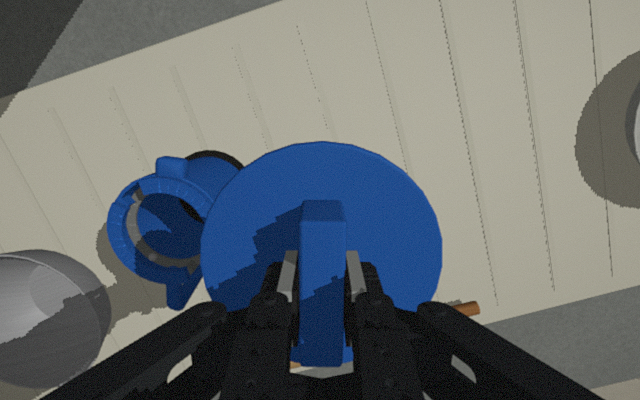

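The picture shows the lid held square, with the bar between the pads at (322,270), the flange centre near (321,250), and the jug's rim at about (160,228). Both views agree on the mouth at (0.535,-0.1555,0.173). I check the lid's place in the hand and the gap angle.

```bash
python3 - <<'E'
from fit import *
im,CT=load('j2'); z=.3437-.007
m=blue(im,40); m[:,:212]=0; m[300:]=0; P=outline(m); P=P[(P[:,1]<296)&(P[:,0]>213)]
c,r,f=ransac(plane(P,z,CT),.001,.05,.065); print('lid in hand',c,r,f,'tcp .5325 .0014')
im,CT=load('j1'); c=np.array([.5352,-.1555])
for n,l in dict(top=[(251,157),(361,157)],bot=[(274,485),(378,482)],topo=[(228,100),(378,95)],boto=[(268,518),(378,520)]).items():
    q=plane(np.array(l)/4+[230,130],.173,CT)-c; print(n,np.degrees(np.arctan2(q[:,1],q[:,0]))%360,np.hypot(*q.T))
from jug import ring
for n in('j1','j2'):
    c,r,f,_=ring(n,.1735,[.535,-.155]); print(n,c,r)
E
```

```text
lid in hand [0.5325 0.0018] 0.056225966572701444 0.5346715328467153 tcp .5325 .0014
top [37.2862  2.2182] [0.0399 0.0392]
bot [184.5015 218.7121] [0.0407 0.0414]
topo [37.6246  2.3995] [0.0531 0.0531]
boto [185.0331 214.8841] [0.0492 0.0506]
j1 [ 0.535  -0.1551] 0.03962175005277663
j2 [ 0.5351 -0.155 ] 0.03957865950288764
```

>>> servo_tool(
  rows=[
    {"dp": [0.25, -5, 0], "rot": [0, 0, 0.65], "claw": 0},
    {"dp": [0.25, -10, 0], "rot": [0, 0, 0.65], "claw": 0},
    {"dp": [0.25, -14, 0], "rot": [0, 0, 0.65], "claw": 0},
    {"dp": [0.25, -15.65, -2], "rot": [0, 0, 0.65], "claw": 0},
    {"dp": [0.25, -15.65, -6], "rot": [0, 0, 0.65], "claw": 0},
    {"dp": [0.25, -15.65, -9], "rot": [0, 0, 0.65], "claw": 0},
    {"dp": [0.25, -15.65, -11.5], "rot": [0, 0, 0.65], "claw": 0},
    {"dp": [0.25, -15.65, -12.5], "rot": [0, 0, 0.65], "claw": 0},
    {"dp": [0.25, -15.65, -12.5], "rot": [0, 0, 0.65], "claw": 0},
    {"dp": [0.25, -15.65, -12.5], "rot": [0, 0, 0.65], "claw": 0},
  ],
)

```text
time_s: 10.45
tool_pos: [0.5359, -0.1556, 0.2204]
tcp_rot: [-179.9, 0.1, -159.9]
contact_force: [0.9, 0.2, -2.0]
gripper_width: 0.017
finger_force: 49.3
```

```bash
python3 -c "
from h import *
s=bot.state();print(s['joint_pos'],s['tool_pos'],s['tcp_rot'],s['contact_force'])
a=bot.get_image('scene')[150:250,150:250];b=bot.get_image('side')[70:190,270:390]
cv2.imwrite('pics/hov.png',np.hstack([cv2.resize(a,(400,400),interpolation=2),cv2.resize(b,(400,400),interpolation=2)]))"
```

```text
[-1.61983521e+01  1.70360422e+01  2.32813539e+00  7.51926051e+01
  4.92483472e-03 -3.63345388e+01] [ 0.53589109 -0.15564658  0.22037317] [-1.79945021e+02  8.30626741e-02 -1.59863769e+02] [ 0.86046276  0.18200325 -1.96017631]
```

View pics/hov.png

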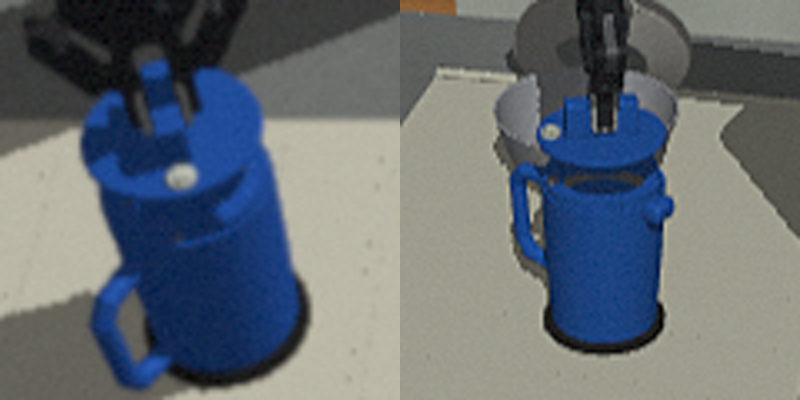

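In both crops the lid hangs level over the jug's mouth, and the button end at scene crop (180,178) points at the near gap (205,235). I lower it in small steps and watch the force.

>>> servo_tool(
  rows=[
    {"dp": [-0.1, 0.05, -0.6], "rot": [0, 0, 0], "claw": 0},
    {"dp": [-0.1, 0.05, -1.1], "rot": [0, 0, 0], "claw": 0},
    {"dp": [-0.1, 0.05, -1.5], "rot": [0, 0, 0], "claw": 0},
    {"dp": [-0.1, 0.05, -1.8], "rot": [0, 0, 0], "claw": 0},
    {"dp": [-0.1, 0.05, -2.1], "rot": [0, 0, 0], "claw": 0},
    {"dp": [-0.1, 0.05, -2.1], "rot": [0, 0, 0], "claw": 0},
  ],
)

```text
time_s: 11.15
tool_pos: [0.5341, -0.1552, 0.1978]
tcp_rot: [180.0, -0.0, -159.9]
contact_force: [-1.0, -0.2, -1.4]
gripper_width: 0.0169
finger_force: 49.4
```

>>> servo_tool(
  rows=[
    {"dp": [0, 0, -0.3], "rot": [0, 0, 0], "claw": 0},
    {"dp": [0, 0, -0.6], "rot": [0, 0, 0], "claw": 0},
    {"dp": [0, 0, -0.9], "rot": [0, 0, 0], "claw": 0},
    {"dp": [0, 0, -1.1], "rot": [0, 0, 0], "claw": 0},
    {"dp": [0, 0, -1.1], "rot": [0, 0, 0], "claw": 0},
  ],
)

```text
time_s: 11.65
tool_pos: [0.5341, -0.1552, 0.1869]
tcp_rot: [180.0, -0.0, -159.9]
contact_force: [0.0, 0.2, -1.4]
gripper_width: 0.0173
finger_force: 49.4
```

>>> servo_tool(
  rows=[
    {"dp": [0, 0, -0.1], "rot": [0, 0, 0], "claw": 0},
    {"dp": [0, 0, -0.1], "rot": [0, 0, 0], "claw": 0},
  ],
)

```text
time_s: 11.85
tool_pos: [0.5343, -0.1553, 0.1863]
tcp_rot: [-180.0, 0.0, -159.9]
contact_force: [-0.6, -0.4, -2.2]
gripper_width: 0.0169
finger_force: 49.4
```

>>> servo_tool(
  rows=[
    {"dp": [0, 0, -0.1], "rot": [0, 0, 0], "claw": 0},
    {"dp": [0, 0, -0.1], "rot": [0, 0, 0], "claw": 0},
  ],
)

```text
time_s: 12.05
tool_pos: [0.5343, -0.1553, 0.1852]
tcp_rot: [-180.0, 0.0, -159.9]
contact_force: [-0.4, -0.0, -1.7]
gripper_width: 0.0168
finger_force: 49.4
```

>>> servo_tool(
  rows=[
    {"dp": [0, 0, -0.1], "rot": [0, 0, 0], "claw": 0},
    {"dp": [0, 0, -0.1], "rot": [0, 0, 0], "claw": 0},
  ],
)

```text
time_s: 12.25
tool_pos: [0.5344, -0.1554, 0.185]
tcp_rot: [-180.0, 0.1, -159.9]
contact_force: [-1.4, -0.1, 5.1]
gripper_width: 0.0173
finger_force: 50.3
```

```bash
python3 -c "
from h import *
s=bot.state();print(s['tool_pos'],s['tcp_rot'],s['contact_force'],s['ft_torque'])"
```

```text
[ 0.53436576 -0.15536741  0.18504367] [-1.79956262e+02  6.60203535e-02 -1.59894380e+02] [-1.36865214 -0.05393691  5.07593736] [ 1.80757435e-01  5.33339531e-01 -8.59206377e-05]
```

The lid is seated: contact is at TCP z 0.185, exactly the expected height. I hold briefly, then twist clockwise.

>>> servo_tool(
  rows=[
    {"dp": [0, 0, 0], "rot": [0, 0, 0], "claw": 0},
    {"dp": [0, 0, 0], "rot": [0, 0, 0], "claw": 0},
    {"dp": [0, 0, 0], "rot": [0, 0, -0.07], "claw": 0},
    {"dp": [0, 0, 0], "rot": [0, 0, -0.14], "claw": 0},
    {"dp": [0, 0, 0], "rot": [0, 0, -0.21], "claw": 0},
    {"dp": [0, 0, 0], "rot": [0, 0, -0.28], "claw": 0},
    {"dp": [0, 0, 0], "rot": [0, 0, -0.35], "claw": 0},
    {"dp": [0, 0, 0], "rot": [0, 0, -0.35], "claw": 0},
  ],
)

```text
time_s: 13.05
tool_pos: [0.5346, -0.1557, 0.1851]
tcp_rot: [-179.9, 0.1, 179.9]
contact_force: [-0.3, -1.6, 6.1]
gripper_width: 0.0173
finger_force: 50.2
```

```bash
python3 -c "
from h import *
s=bot.state();print(s['tool_pos'],s['tcp_rot'],s['contact_force'],s['ft_torque'])"
```

```text
[ 0.53456075 -0.15567364  0.18505886] [-1.79937415e+02  9.42887528e-02  1.79939335e+02] [-0.28417024 -1.57955983  6.07501824] [-0.12438222  0.29068252  0.00880746]
```

>>> servo_tool(
  rows=[
    {"dp": [0, 0, 0], "rot": [0, 0, -0.07], "claw": 0},
    {"dp": [0, 0, 0], "rot": [0, 0, -0.14], "claw": 0},
    {"dp": [0, 0, 0], "rot": [0, 0, -0.21], "claw": 0},
    {"dp": [0, 0, 0], "rot": [0, 0, -0.28], "claw": 0},
    {"dp": [0, 0, 0], "rot": [0, 0, -0.35], "claw": 0},
    {"dp": [0, 0, 0], "rot": [0, 0, -0.4], "claw": 0},
    {"dp": [0, 0, 0], "rot": [0, 0, -0.44], "claw": 0},
    {"dp": [0, 0, 0], "rot": [0, 0, -0.44], "claw": 0},
    {"dp": [0, 0, 0], "rot": [0, 0, -0.44], "claw": 0},
    {"dp": [0, 0, 0], "rot": [0, 0, -0.44], "claw": 0},
  ],
)

```text
time_s: 14.05
tool_pos: [0.5346, -0.1553, 0.185]
tcp_rot: [180.0, 0.1, 154.9]
contact_force: [-1.5, 0.3, 5.0]
gripper_width: 0.017
finger_force: 50.5
```

```bash
python3 look.py fin lid_bar; python3 -c "
from h import *
s=bot.state();print(s['tool_pos'],s['tcp_rot'],s['contact_force'],s['ft_torque'],s['finger_force'])
a=bot.get_image('scene')[150:250,150:250];b=bot.get_image('side')[70:190,270:390];w=cv2.imread('pics/fin.png')[:300]
f=lambda x:cv2.resize(x,(320,290),interpolation=2)
cv2.imwrite('pics/end.png',np.vstack([np.hstack([f(a),f(b)]),w]))"
```

```text
[-16.1969  17.7406  -1.9041  70.2546  -0.0078   8.9112] [ 0.5346 -0.1553  0.185 ] [179.9921   0.1006 154.8918]
lid_bar 0.68 [ 0.5114 -0.1454  0.1805] [318. 214.]
[ 0.53464436 -0.15533645  0.18504606] [1.79991066e+02 1.02573344e-01 1.54892039e+02] [-0.9427205  -1.16357297  5.61453481] [ 0.14762464  0.22592215 -0.10600804] 50.47355532646179
```

View pics/end.png

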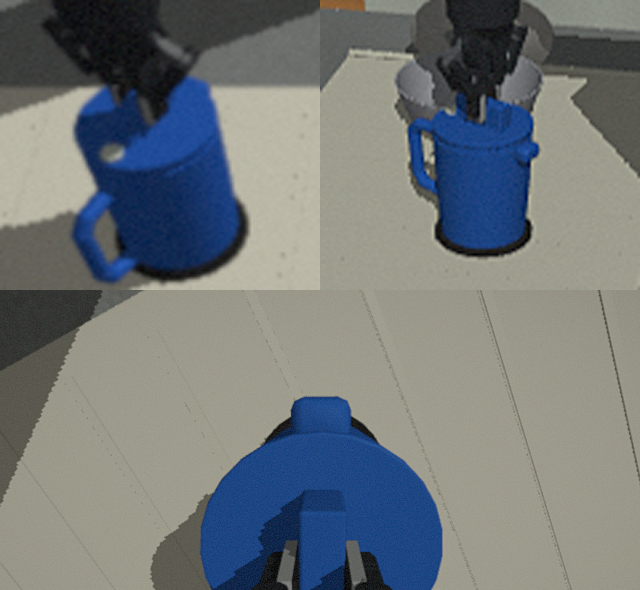

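The final picture shows the lid flat on the rim. The bar (322,500) lines up with the spout (321,410), and the button is over the handle side. I hand in.

```bash
python3 -c "
from workcell import bot
print(bot.sign_off())"
```

```text
the job is handed in; nothing more can be done
None
```

The lid is seated flat on the blue jug and twisted 45° clockwise from the gaps, so its bar lines up with the handle and spout; it is still gripped at about 50 N, and the job is handed in (no verdict was returned).

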